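Clamp the carving blank

TASK

On the carving fixture, push the wooden clamp strap round with the fingers until it stops over the animal blank, then press its steel cam lever all the way down so that the pad grips the blank. Only push: pick nothing up, and leave the blank and everything around it where they are.

Things in the scene. Friction and masses are not known exactly. Their poses are not given: they have to be found in the camera images.
- fixture: holding fixture screwed to the bench, not movable: plywood board 190 (its x) x 260 (its y) x 18 mm thick, with a 28 mm steel pivot post. Origin on the bench surface exactly under the post's axis; x and y level, z up. The board reaches from y -75 to +185 mm. The blank lies at y +105 mm between four 12 mm dowels (tops 38 mm above the bench).
- clamp_strap (a joint): swing of the strap about the upright post, rad. 0: the strap points along the fixture's -x (parked); it grows clockwise seen from above; 1.571 is the hard stop, with the strap along the fixture's +y, over the blank. It starts between 0 and 0.5, turns stiffly (about 0.22 N m, some 2 N of push 100 mm out from the post) and stays where it is left.
- strap_end (a point): middle of the strap's free end face, 71 mm above the bench and 125 mm from the post's axis. The strap is a flat wooden bar 30 mm wide and 18 mm thick, from 62 to 80 mm above the bench; the cam lever's bracket stands on it at the post, and it overhangs the blank's top (48 mm above the bench) by 14 mm.
- cam_lever (a joint): angle by which the cam lever has been pressed down, rad. 0: it slopes 45 degrees upward; 0.72 is its hard stop, almost level (about 4 degrees up). It starts between 0 and 0.15, is stiff (about 0.35 N m, 4 to 7 N of push) and stays where it is left. Its level axis lies across the strap, 98 mm above the bench on the post's axis.
- lever_end (a point): end of the cam lever on its upper face. The lever is a flat steel bar 112 mm long from its axis, 22 mm wide and 10 mm thick; it turns with the strap and points from the post directly away from the strap's free end. This point is 181 mm above the bench with the joint at 0 and about 110 mm when fully down.
- pad: round rubber pad, 26 mm across and 8 mm tall, under the strap 105 mm from the post's axis; origin in the middle of its top. It hangs about 6 mm clear of the blank; pressing the lever drives it down by up to 9 mm and it then presses on the blank with up to about 9 N.
- blank: loose wooden animal blank (about 130 x 78 mm, 30 mm thick, cut out in side view) lying flat on the fixture's board; origin at the centre of the underside of its trunk, 18 mm above the bench; its top is 48 mm above the bench.
- animal_centre (a point): bystander, to be left alone: finished wooden animal standing on its legs, about 125 x 34 x 93 mm.
- gouge_a_centre (a point): bystander, to be left alone: carving gouge lying flat, 225 mm long, narrow 16 mm blade, wooden handle; point in the handle near its front end.
- gouge_b_centre (a point): bystander, to be left alone: carving gouge lying flat, 235 mm long, 30 mm wide blade; point in the handle near its front end.
- gouge_c_centre (a point): bystander, to be left alone: carving gouge lying flat, 220 mm long, 10 mm blade; point in the handle near its front end.
- block_centre (a point): bystander, to be left alone: cork sanding block 34 x 50 x 24 mm lying on the fixture's board beside the pivot post; its centre.
- glue_centre (a point): bystander, to be left alone: glue bottle 54 mm across, 130 mm tall, standing; its centre.
Things that resemble listed ones, but are neither listed nor needed, are in the scene too. What is shaped like the blank but black or orange is not meant.

How it is judged:
By the outcome, as a careful person would: the job done as asked, in the order asked, and still so for the second after the job is handed in, with the robot touching nothing.
It also fails if it takes over 48 s, if anything falls off the work surface, if the arm or the gripper's body presses on something with over 40 N, if the wrist force passes 120 N, or if a joint passes its speed limit or range.

ROBOT

A 7-joint arm with a two-finger parallel gripper is mounted at the origin on the work surface. World frame = base frame: x ahead of the robot, y to its left, z up, the work surface at z = 0. Lengths are in m, angles in rad, forces in N, time in s.
With the tool pointing down it reaches from about 0.4 to 0.875 m from the base axis. Payload 6.5 kg.
Tool frame: the origin (TCP) lies at the very end of the fingers, on their centre line; the grasp point (between the pads) lies 19 mm behind it; z points along the fingers, y is the line along which they close (so a half turn about z gives the same grasp; the last joint's range is limited). The gripper opens to 85 mm and grips with 20 to 120 N. Pads are 22 mm wide; open, the fingers measure 114 mm over their backs; the gripper's body (76 mm by 85 mm) begins 54 mm behind the grasp point. The pads swing forward as they close: fully open they stand 13 mm farther back than shut.
Start: joints at [-1.291, 0.536, -0.004, 1.538, 0.003, 1.067, -0.071], TCP at [0.22, 0.612, 0.231] pointing down, gripper open.
Joint ranges: [-2.7, 2.7], [-0.37, 2.16], [-1.27, 1.26], [0.24, 2.4], [-1.31, 4.45], [0.19, 1.91], [-2.76, 2.76]. Speed limits (rad/s): [2.39, 2.39, 3.14, 3.14, 3.14, 3.14, 3.14].

INTERFACE

Orientations are given as [roll, pitch, yaw] about the fixed x, y, z axes, in that order (R = Rz(yaw) Ry(pitch) Rx(roll)).
In Python, from rig import arm, vision gives the robot as it stands.
- The arm moves only by the tool arm_command, never from a script. Its arguments are lists of equal length, an entry for each row: "jaw": the closure, from -1 (fully open) to 1 (shut), so that 0 is half open; "travel": the shift along the tool's x, y, z in m, a list of three; "angular": the turn, a rotation vector about the tool's x, y, z in degrees, a list of three. In form: {"jaw": [jaw, ...], "travel": [[x, y, z], ...], "angular": [[ax, ay, az], ...]}. A call has 1 to 12 rows; each row is the pose to reach, as a shift and turn from the pose commanded when the call began, along the tool's axes at that moment; what a row does not reach only later rows make up. A row lasts 1/12 s, in which the tool goes at most 41.7 mm and 7.16 degrees, less where a joint would pass 70% of its speed; a pose out of reach is approached as far as the arm can. A call with a gripper value outside its range is refused whole. The fingers move at their own pace and stop on an object; "force" is the grip in N (left out, the last holds). Time passes only in rows, so rows that repeat a pose let the fingers close. It gives the time, the measured TCP pose, the force, the opening and the grip force at its end, in the units of the state.
- arm.get_obs(): the state, without advancing time (a new reading comes with each control period).
- vision.read_camera(name): name is "side" or "top"; returns a dict with "image" (480x640x3 uint8, red, green, blue), "vertical_fov" (degrees; the focal length in pixels is half the picture's height over the tangent of half this angle, whatever the lens; pixels are square), "cx", "cy" (the principal point, pixels), "distortion" ([k1, k2, p1, p2, k3] as OpenCV has them; the pictures are not rectified), "xyz" and "attitude" of the camera in the world. Camera axes: x right, y up, looking along -z (the intrinsics and any distortion apply to the point x, -y, -z); pixel columns grow to the right and rows downward; lengths in m; the calibration is good to about 2 mm. A picture is of the moment at which its call begins. There is no depth.
- arm.hand_in(): hands the job in; it is judged then, once.
The state is a dict: "t": time; "qpos": joint angles; "dq": joint speeds; "joint_torque": joint torques, N m; "tcp_pos": TCP position; "eef_rot": TCP orientation; "force": force on the tool from outside, world axes, zero at the start; "moment": the same for the moment, N m; "gripper_width": opening from 0.0 (shut) to 1.0 (fully open); "gripper_force": force on a finger pad.
Only numpy, scipy, OpenCV 4.12 (cv2) and the standard library are available. Lean on these libraries where they do the work, as an engineer would, in place of code of your own. Each camera call takes 0.05 s, during which the arm holds its last target. There are 200 camera calls.

## Working session

There is one attempt and no reset: what is moved stays moved. The work goes in short steps, Python scripts to look and compute and a tool call to move; the robot and the scene stay as the last step left them, time stands still between calls to the robot, and variables do not carry over. Pictures are saved under pics/ and viewed, at most 10 in all, crops included, and the job is handed in when it is done.

Besides the shell and the picture viewer there is one more tool, called after "Emit:" as name(argument=value, ...) on one line, values as JSON. arm_command: Moves the arm, as the interface text tells. Its arguments: {"type":"object","properties":{"jaw":{"type":"array","items":{"type":"number"}},"travel":{"type":"array","items":{"type":"array","items":{"type":"number"}}},"angular":{"type":"array","items":{"type":"array","items":{"type":"number"}}},"force":{"type":"number"}},"required":["jaw","travel","angular"]}

```bash
mkdir -p pics; ls
cat > h.py <<'E'
import numpy as np, cv2
from scipy.spatial.transform import Rotation as R
from rig import arm, vision
def cam(n):
    c=vision.read_camera(n); h=c["image"].shape[0]
    f=h/2/np.tan(np.radians(c["vertical_fov"])/2)
    c["K"]=np.array([[f,0,c["cx"]],[0,f,c["cy"]],[0,0,1.]]); c["D"]=np.array(c["distortion"],float)
    a=np.array(c["attitude"],float)
    c["R"]=a if a.shape==(3,3) else R.from_euler("xyz",a).as_matrix()
    return c
def ray(c,uv):
    p=cv2.undistortPoints(np.array(uv,float).reshape(-1,1,2),c["K"],c["D"]).reshape(-1,2)
    return np.c_[p[:,0],-p[:,1],-np.ones(len(p))]@c["R"].T
def onz(c,uv,z):
    d=ray(c,uv); o=np.array(c["xyz"]); return o+d*((z-o[2])/d[:,2])[:,None]
def proj(c,P):
    q=(np.array(P,float).reshape(-1,3)-c["xyz"])@c["R"]; q=q*[1,-1,-1]
    return cv2.projectPoints(q,np.zeros(3),np.zeros(3),c["K"],c["D"])[0].reshape(-1,2)
E
python3 - <<'E'
from h import *
for n in("top","side"):
    c=cam(n); cv2.imwrite(f"pics/{n}0.png",c["image"][:,:,::-1]); print(n,c["xyz"],c["attitude"],c["vertical_fov"],c["cx"],c["cy"],c["D"])
print(arm.get_obs())
E
```

```text
pics
top [ 0.28796738 -0.02480065  1.67802502] [ 0.13730207  0.02181165 -1.59885964] 42.019635674105594 328.5049001016566 229.87538069295712 [-0.16206512  0.          0.          0.          0.        ]
side [0.44717025 0.67313337 0.68031306] [ 8.91615322e-01 -7.40579384e-04 -3.05280413e+00] 57.32878159334345 309.8041617747446 236.327448397798 [-0.09774415  0.          0.          0.          0.        ]
{'t': 0.1, 'qpos': array([-1.29120807,  0.53710162, -0.00441024,  1.53871699,  0.0026195 ,
        1.06729031, -0.07117644]), 'dq': array([ 6.30909780e-04, -2.26915901e-03, -6.82682435e-05, -2.79913266e-03,
       -9.87999709e-04, -5.09301892e-04,  1.82893230e-04]), 'joint_torque': array([ 2.88563759e-03, -5.84568894e+01,  1.05167471e+00, -2.59778595e+01,
        1.25408141e-02,  4.68570477e-03,  4.60698573e-06]), 'tcp_pos': array([0.22016148, 0.61100973, 0.23051605]), 'eef_rot': array([-3.14008845e+00,  1.43350475e-04,  2.79588467e+00]), 'force': array([ 1.02256765,  0.1557813 , -0.3821185 ]), 'moment': array([ 0.00402436, -0.03066924, -0.04101507]), 'gripper_force': 0.0, 'gripper_width': 1.000345424522062}
```

View pics/top0.png

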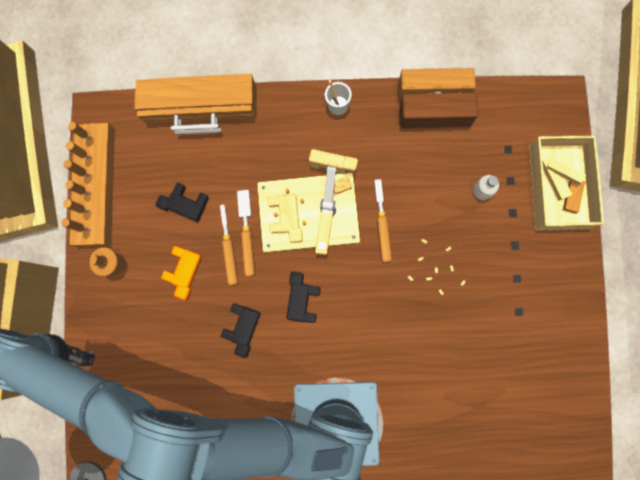

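View pics/side0.png

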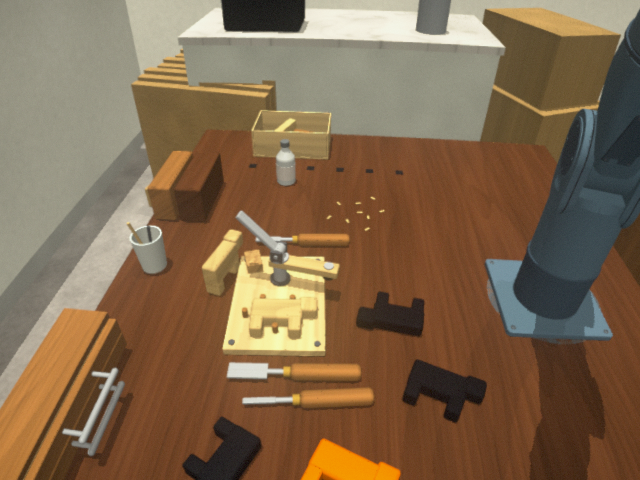

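Top view: the light strap points toward the robot (free end at about (322,252)). The steel lever runs up from the post (328,207) to (330,170), and the blank is at (288,218).
Candidates for the strap: the light bar at (325,230), the finished animal at (333,160), and the sticks in the tray at (562,178). I choose (325,230), which is on the post.
Candidates for the lever: the steel bar at (329,187), the gouge blades at (244,203), (379,192) and (224,220), and the drawer handle at (196,128). I choose (329,187), which is on the bracket.

Run:
```python
from h import *
a=cam("top");b=cam("side")
i1=cv2.resize(a["image"][140:265,245:400],None,fx=4,fy=4,interpolation=3)[:500]
i2=cv2.resize(b["image"][195:365,190:360],(500,500),interpolation=3)
i1=i1[:, :620]
cv2.imwrite("pics/crop1.png",np.hstack([cv2.resize(i1,(400,323)),cv2.resize(i2,(323,323))])[:,:,::-1])
# board corners
print("corners",onz(a,[[258,181],[351,173],[359,243],[263,250]],.018).round(3))
print("strapend",onz(a,[[321.5,252]],.08).round(3))
```

```text
corners [[ 0.659  0.193  0.018]
 [ 0.672 -0.061  0.018]
 [ 0.48  -0.076  0.018]
 [ 0.469  0.182  0.018]]
strapend [[0.453 0.023 0.08 ]]
```

View pics/crop1.png

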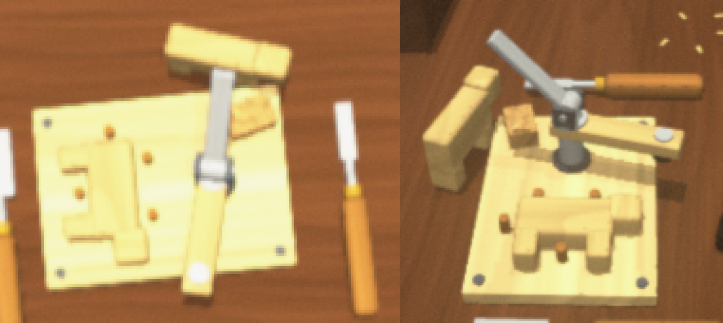

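The crop confirms it: a wooden strap on the post with the pad's bolt near its free end, a steel lever rising opposite, and the cork block and animal beside the lever. Board corners give the post at about (0.573, 0.005), +y_f at about 92.7°, and the strap at about 0.2 rad.

```bash
cat >> h.py <<'E'
P=np.array([.5726,.0045]); yf=np.array([-.047,.999]); xf=np.array([.999,.047])
def strap(th,r,d):
    s=-np.cos(th)*xf+np.sin(th)*yf; n=np.sin(th)*xf+np.cos(th)*yf
    return P+r*s-d*n, np.arctan2(s[1],s[0])
def rel(p,yaw,o=None):
    o=o or arm.get_obs(); A=R.from_euler("xyz",o["eef_rot"]); B=R.from_euler("xyz",[np.pi,0,yaw])
    return (A.inv().apply(np.array(p)-o["tcp_pos"])*1000).round(1), np.degrees((A.inv()*B).as_rotvec()).round(1)
E
python3 - <<'E'
from h import *
xy,y=strap(.2,.1,.05); print(xy,y)
print(rel([*xy,.2],y))
a=cam("side");print(proj(a,[[*P,.1],[*(P-.0),.018]]))
E
```

```text
[ 0.46613723 -0.02968045] 2.988605034965459
(array([-448.6, -519.5,   31.4]), array([ -0.1,  -0. , -11. ]))
[[277.28000132 249.20311621]
 [279.05161875 278.15786702]]
```

Emit:
arm_command(jaw=[1,1,1,1,1,1,1,1,1,1,1,1], travel=[[-225,-260,10],[-449,-520,31],[-449,-520,31],[-449,-520,31],[-449,-520,31],[-449,-520,31],[-449,-520,31],[-449,-520,31],[-449,-520,31],[-449,-520,31],[-449,-520,31],[-449,-520,31]], angular=[[0,0,-6],[0,0,-11],[0,0,-11],[0,0,-11],[0,0,-11],[0,0,-11],[0,0,-11],[0,0,-11],[0,0,-11],[0,0,-11],[0,0,-11],[0,0,-11]])

```text
t: 1.25
tcp_pos: [0.3997, 0.1433, 0.2096]
eef_rot: [3.141, 0.001, 2.988]
force: [1.2, -0.4, 1.1]
gripper_width: 0.001
gripper_force: 0.0
```

My mistake: the travel values are in metres and I wrote them in mm. Only the direction and the per-row cap took effect, so the arm is still on the intended line. I'll use metres from here.

```bash
sed -i 's/\*1000).round(1)/).round(4)/' h.py
python3 - <<'E'
from h import *
xy,y=strap(.2,.1,.05)
print(rel([*xy,.2],y), arm.get_obs()["tcp_pos"])
E
```

```text
(array([-0.0921, -0.1608,  0.0096]), array([ 0.,  0., -0.])) [0.39969766 0.14326725 0.20962337]
```

Emit:
arm_command(jaw=[1,1,1,1,1,1,1], travel=[[-0.092,-0.161,0.01],[-0.092,-0.161,0.01],[-0.092,-0.161,0.01],[-0.092,-0.161,0.01],[-0.092,-0.161,0.01],[-0.092,-0.161,0.01],[-0.092,-0.161,0.01]], angular=[[0,0,0],[0,0,0],[0,0,0],[0,0,0],[0,0,0],[0,0,0],[0,0,0]])

```text
t: 1.83
tcp_pos: [0.4656, -0.0289, 0.1993]
eef_rot: [-3.141, -0.0, 2.985]
force: [-0.1, 0.7, -0.4]
gripper_width: -0.005
gripper_force: 0.0
```

Run:
```python
from h import *
b=cam("side")
cv2.imwrite("pics/s1.png",cv2.resize(b["image"][150:370,190:410],(600,600),interpolation=3)[:,:,::-1])
xy,y=strap(.2,.1,.05); print(arm.get_obs()["tcp_pos"],rel([*xy,.058],y))
```

```text
[ 0.46534092 -0.02749778  0.19931118] (array([-0.0012, -0.0021,  0.1413]), array([ 0. , -0. , -0.1]))
```

View pics/s1.png

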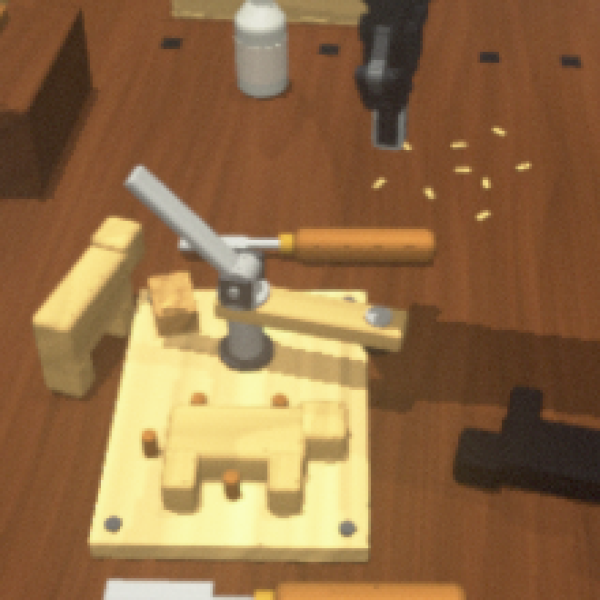

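The shut fingertips at crop (388,145) hang behind the strap's trailing side, and nothing lies beneath them. Next I descend.

Emit:
arm_command(jaw=[1,1,1,1,1,1], travel=[[0,0,0.04],[0,0,0.08],[0,0,0.12],[0,0,0.141],[0,0,0.141],[0,0,0.141]], angular=[[0,0,0],[0,0,0],[0,0,0],[0,0,0],[0,0,0],[0,0,0]])

```text
t: 2.38
tcp_pos: [0.4647, -0.0266, 0.0582]
eef_rot: [3.141, -0.002, 2.99]
force: [0.4, -0.6, 0.7]
gripper_width: 0.004
gripper_force: 0.0
```

Run:
```python
from h import *
o=arm.get_obs(); print(o["tcp_pos"],o["force"])
for th in np.r_[np.arange(.2,1.31,.1)]:
    xy,y=strap(th,.1,.029); t,a=rel([*xy,.058],y,o); print(round(th,2),t.tolist(),a.tolist())
```

```text
[ 0.46474886 -0.02659026  0.05816083] [ 0.3933635  -0.57360116  0.65270788]
0.2 [-0.0019, 0.0182, 0.0002] [0.0, -0.1, 0.1]
0.3 [0.0005, 0.0283, 0.0002] [0.0, -0.1, 5.8]
0.4 [0.0019, 0.0386, 0.0002] [-0.0, -0.1, 11.5]
0.5 [0.0022, 0.049, 0.0002] [-0.0, -0.1, 17.3]
0.6 [0.0015, 0.0594, 0.0002] [-0.0, -0.1, 23.0]
0.7 [-0.0003, 0.0697, 0.0002] [-0.0, -0.1, 28.7]
0.8 [-0.003, 0.0797, 0.0002] [-0.0, -0.1, 34.5]
0.9 [-0.0068, 0.0894, 0.0002] [-0.0, -0.1, 40.2]
1.0 [-0.0115, 0.0987, 0.0002] [-0.0, -0.1, 45.9]
1.1 [-0.0171, 0.1075, 0.0001] [-0.1, -0.1, 51.6]
1.2 [-0.0236, 0.1156, 0.0001] [-0.1, -0.1, 57.4]
1.3 [-0.0308, 0.1231, 0.0001] [-0.1, -0.1, 63.1]
```

Emit:
arm_command(jaw=[1,1,1,1,1,1,1,1,1,1,1,1], travel=[[-0.002,0.018,0],[0.0005,0.028,0],[0.002,0.0385,0],[0.002,0.049,0],[0.0015,0.0595,0],[0,0.07,0],[-0.003,0.08,0],[-0.007,0.0895,0],[-0.0115,0.0985,0],[-0.017,0.1075,0],[-0.0235,0.1155,0],[-0.031,0.123,0]], angular=[[0,0,0],[0,0,6],[0,0,11.5],[0,0,17.5],[0,0,23],[0,0,28.5],[0,0,34.5],[0,0,40],[0,0,46],[0,0,51.5],[0,0,57.5],[0,0,63]])

```text
t: 3.38
tcp_pos: [0.5156, 0.0901, 0.0607]
eef_rot: [3.14, -0.001, 1.884]
force: [-2.0, -2.3, -0.2]
gripper_width: -0.003
gripper_force: 1.4
```

Run:
```python
from h import *
b=cam("side")
cv2.imwrite("pics/s2.png",cv2.resize(b["image"][150:370,190:410],(600,600),interpolation=3)[:,:,::-1])
o=arm.get_obs(); print(o["tcp_pos"],o["force"])
for th in (1.35,1.4,1.45,1.5,1.55,1.571,1.6):
    xy,y=strap(th,.1,.029); t,a=rel([*xy,.058],y,o); print(round(th,2),t.tolist(),a.tolist())
```

```text
[0.51764347 0.09206026 0.06075292] [0.68600466 0.58543412 1.16826565]
1.35 [0.001, 0.0009, 0.0028] [0.2, -0.1, 2.4]
1.4 [0.0021, 0.0059, 0.0028] [0.2, -0.1, 5.3]
1.45 [0.003, 0.0111, 0.0028] [0.2, -0.1, 8.2]
1.5 [0.0035, 0.0162, 0.0028] [0.2, -0.1, 11.0]
1.55 [0.0039, 0.0214, 0.0029] [0.2, -0.1, 13.9]
1.57 [0.0039, 0.0236, 0.0029] [0.2, -0.1, 15.1]
1.6 [0.004, 0.0266, 0.0029] [0.2, -0.1, 16.8]
```

View pics/s2.png

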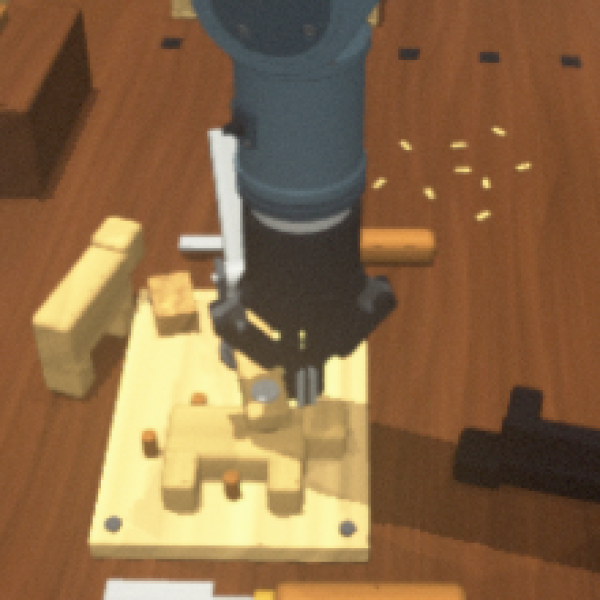

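The strap has turned to about 1.3 rad with its end at crop (265,400), and the blank and cork block have not moved. I push on to the stop.

Emit:
arm_command(jaw=[1,1,1,1,1,1,1], travel=[[0.002,0.006,0.001],[0.003,0.011,0.001],[0.0035,0.016,0.001],[0.004,0.021,0.001],[0.004,0.024,0.001],[0.004,0.027,0.001],[0.004,0.03,0.001]], angular=[[0,0,5],[0,0,8],[0,0,11],[0,0,14],[0,0,15],[0,0,15],[0,0,15]])

```text
t: 4.02
tcp_pos: [0.5353, 0.1016, 0.058]
eef_rot: [-3.128, -0.002, 1.629]
force: [-26.9, -7.2, 25.6]
gripper_width: -0.001
gripper_force: 14.2
```

Run:
```python
from h import *
o=arm.get_obs(); print(o["tcp_pos"],o["force"],o["eef_rot"]); xy,y=strap(1.571,.1,.029); print(xy)
```

```text
[0.53526682 0.10161106 0.05799637] [-26.92275174  -7.20452957  25.58651935] [-3.12773719e+00 -2.29969720e-03  1.62943706e+00]
[0.53894907 0.10304386]
```

A force of 27 N suggests the stop. I back off, rise and look.

Emit:
arm_command(jaw=[1,1,1,1,1,1,1,1], travel=[[0,-0.01,0],[0,-0.025,-0.005],[0,-0.03,-0.04],[0,-0.03,-0.08],[0,-0.03,-0.12],[0,-0.03,-0.155],[0,-0.07,-0.155],[0,-0.1,-0.155]], angular=[[0,0,0],[0,0,0],[0,0,0],[0,0,0],[0,0,0],[0,0,0],[0,0,0],[0,0,0]])

```text
t: 4.68
tcp_pos: [0.4435, 0.0971, 0.2154]
eef_rot: [3.136, -0.004, 1.629]
force: [-0.5, -0.4, -0.1]
gripper_width: -0.002
gripper_force: 0.0
```

Run:
```python
from h import *
a=cam("top");b=cam("side")
i1=cv2.resize(a["image"][140:265,245:400],(500,403),interpolation=3)
i2=cv2.resize(b["image"][195:365,190:340],(300,340),interpolation=3)
i2=cv2.copyMakeBorder(i2,0,63,0,0,0)
cv2.imwrite("pics/c3.png",np.hstack([i1,i2])[:,:,::-1])
o=arm.get_obs(); print(o["tcp_pos"],o["force"],o["eef_rot"])
```

```text
[0.43780061 0.09678274 0.21300459] [ 0.61085737  0.35946479 -0.23296131] [-3.13833483 -0.0046164   1.6299851 ]
```

View pics/c3.png

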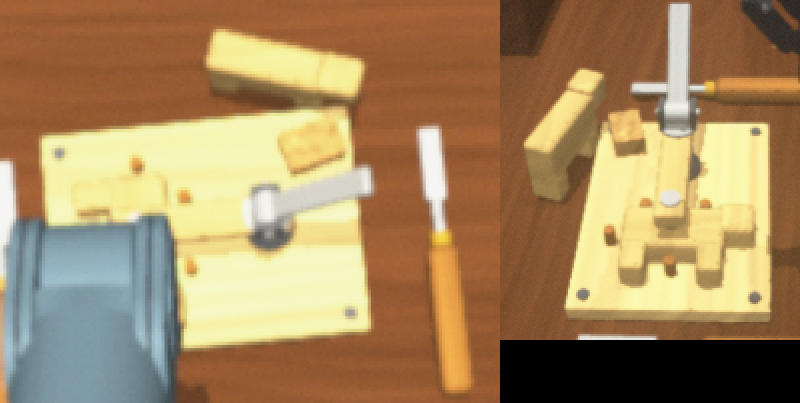

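The strap now lies over the blank along the board's long axis and the lever points to -y_f. Nothing else has moved. Next I check the swing against the stop and get the lever targets.

Run:
```python
from h import *
a=cam("top");b=cam("side")
uvt=[371/3.226+245,181/3.226+140]; uvs=[679/2+190,5/2+195]
d1=ray(a,[uvt])[0];d2=ray(b,[uvs])[0]
t=np.linalg.lstsq(np.c_[d1,-d2],np.array(b["xyz"])-a["xyz"],rcond=None)[0]
p1=a["xyz"]+d1*t[0];p2=b["xyz"]+d2*t[1];print("lever_end",p1,p2)
q=(p1+p2)[:2]/2-P; print("r",-q@yf,"x",q@xf,"dtheta",np.arctan2(q@xf,-q@yf))
# bolt at strap r=.105 in side view, z .081
e=onz(b,[[670/2+190,197/2+195]],.082)[0,:2]-P; print("bolt",e@xf,e@yf)
o=arm.get_obs(); yaw=np.arctan2(yf[1],yf[0])
for r,z in((.054,.20),(.054,.175),(.08,.105)): print(r,z,rel([*(P-r*yf),z],yaw,o))
```

```text
lever_end [ 0.52987486 -0.06860727  0.42222384] [0.18587441 0.15019154 0.34832591]
r -0.04634793725018224 x -0.21280490799829818 dtheta -1.7852428705241004
bolt -0.4819520528885045 0.08968833914154922
0.054 0.2 (array([-0.1545,  0.1239,  0.0134]), array([ 0.1, -0.2,  0.7]))
0.054 0.175 (array([-0.1546,  0.1239,  0.0384]), array([ 0.1, -0.2,  0.7]))
0.08 0.105 (array([-0.1808,  0.1234,  0.1083]), array([ 0.1, -0.2,  0.7]))
```

I forgot the 500 px offset of the right panel, so I redo the calculation.

Run:
```python
from h import *
a=cam("top");b=cam("side")
uvt=[371/3.226+245,181/3.226+140]; uvs=[179/2+190,5/2+195]
d1=ray(a,[uvt])[0];d2=ray(b,[uvs])[0]
t=np.linalg.lstsq(np.c_[d1,-d2],np.array(b["xyz"])-a["xyz"],rcond=None)[0]
p1=a["xyz"]+d1*t[0];p2=b["xyz"]+d2*t[1];print("lever_end",p1,p2)
q=(p1+p2)[:2]/2-P; print("r",-q@yf,"x",q@xf,"dtheta",np.arctan2(q@xf,-q@yf))
e=onz(b,[[170/2+190,197/2+195]],.082)[0,:2]-P; print("bolt",e@xf,e@yf)
```

```text
lever_end [ 0.57820336 -0.077359    0.17133871] [ 0.57678339 -0.07742007  0.1710673 ]
r 0.08203763216325087 x 0.0010396755988471233 dtheta 0.01267247623352297
bolt -0.005388955968293086 0.10629978655862912
```

The lever end and bolt lie within about 0.03 rad of the stop line. A second, gentler push farther out will confirm the stop.

Run:
```python
from h import *
o=arm.get_obs(); yaw=np.arctan2(yf[1],yf[0])
for p in ([.50,.112,.2],[.50,.112,.065],[.53,.112,.065],[.54,.112,.065]): print(rel(p,yaw,o))
```

```text
(array([0.0117, 0.0571, 0.0135]), array([ 0.1, -0.1,  0.6]))
(array([0.0115, 0.0568, 0.1485]), array([ 0.1, -0.1,  0.6]))
(array([0.0098, 0.0868, 0.1486]), array([ 0.1, -0.1,  0.6]))
(array([0.0092, 0.0967, 0.1486]), array([ 0.1, -0.1,  0.6]))
```

Emit:
arm_command(jaw=[1,1,1,1,1,1,1,1,1,1,1,1], travel=[[0.012,0.03,0.01],[0.012,0.057,0.02],[0.012,0.057,0.06],[0.012,0.057,0.1],[0.012,0.057,0.135],[0.012,0.057,0.148],[0.012,0.07,0.148],[0.01,0.08,0.148],[0.01,0.088,0.148],[0.01,0.093,0.148],[0.01,0.096,0.148],[0.01,0.098,0.148]], angular=[[0,0,0.6],[0,0,0.6],[0,0,0.6],[0,0,0.6],[0,0,0.6],[0,0,0.6],[0,0,0.6],[0,0,0.6],[0,0,0.6],[0,0,0.6],[0,0,0.6],[0,0,0.6]])

```text
t: 5.98
tcp_pos: [0.5348, 0.1113, 0.0646]
eef_rot: [-3.13, -0.001, 1.616]
force: [-20.9, -2.5, 17.1]
gripper_width: -0.001
gripper_force: 10.6
```

Stopped at the same x under 21 N, against about 2 N of joint friction: the strap is at its hard stop. Now to the lever.

Emit:
arm_command(jaw=[1,1,1,1,1,1], travel=[[0,-0.012,0],[0,-0.025,-0.01],[0,-0.025,-0.05],[0,-0.025,-0.09],[0,-0.025,-0.13],[0,-0.025,-0.15]], angular=[[0,0,0],[0,0,0],[0,0,0],[0,0,0],[0,0,0],[0,0,0]])

```text
t: 6.48
tcp_pos: [0.5175, 0.1105, 0.2199]
eef_rot: [3.135, -0.002, 1.615]
force: [0.8, -0.2, -0.8]
gripper_width: 0.002
gripper_force: 0.0
```

Run:
```python
from h import *
o=arm.get_obs(); yaw=np.arctan2(yf[1],yf[0]); print(o["tcp_pos"])
print(rel([*(P-.056*yf),.205],yaw,o))
```

```text
[0.51749403 0.11053707 0.21994037]
(array([-0.1644,  0.0504,  0.0149]), array([ 0.4, -0.1, -0.2]))
```

Emit:
arm_command(jaw=[1,1,1,1,1,1,1,1], travel=[[-0.04,0.012,0],[-0.08,0.025,0],[-0.12,0.038,0],[-0.164,0.05,0.005],[-0.164,0.05,0.015],[-0.164,0.05,0.015],[-0.164,0.05,0.015],[-0.164,0.05,0.015]], angular=[[0,0,0],[0,0,0],[0,0,0],[0,0,0],[0,0,0],[0,0,0],[0,0,0],[0,0,0]])

```text
t: 7.15
tcp_pos: [0.5725, -0.0495, 0.2001]
eef_rot: [3.141, -0.001, 1.618]
force: [1.3, 0.5, -0.5]
gripper_width: 0.003
gripper_force: 0.0
```

Run:
```python
from h import *
o=arm.get_obs(); yaw=np.arctan2(yf[1],yf[0]); print(o["tcp_pos"])
A=98e-3
for ph in (42,37,32,27,22,17,12,8,5,4):
    f=np.radians(ph); L=.075; r=L*np.cos(f)-.005*np.sin(f); z=A+L*np.sin(f)+.005*np.cos(f)
    # finger centre 11 mm inboard of the contact edge
    print(ph,rel([*(P-(r-.009)*yf),z],yaw,o)[0], round(z,3))
```

```text
[ 0.57251216 -0.04947195  0.20011821]
42 [0.0105 0.0026 0.0482] 0.152
37 [0.006  0.0026 0.053 ] 0.147
32 [0.0019 0.0026 0.0581] 0.142
27 [-0.0017  0.0026  0.0636] 0.137
22 [-0.0048  0.0026  0.0694] 0.131
17 [-0.0074  0.0026  0.0754] 0.125
12 [-0.0095  0.0026  0.0816] 0.118
8 [-0.0107  0.0026  0.0867] 0.113
5 [-0.0115  0.0026  0.0906] 0.11
4 [-0.0116  0.0026  0.0919] 0.108
```

Emit:
arm_command(jaw=[1,1,1,1,1,1,1,1,1,1,1,1], travel=[[0,0.002,0.02],[0,0.002,0.034],[0,0.002,0.04],[0,0.002,0.046],[-0.001,0.002,0.052],[-0.002,0.002,0.058],[-0.004,0.002,0.064],[-0.006,0.002,0.07],[-0.008,0.002,0.076],[-0.01,0.002,0.082],[-0.011,0.002,0.086],[-0.012,0.002,0.09]], angular=[[0,0,0],[0,0,0],[0,0,0],[0,0,0],[0,0,0],[0,0,0],[0,0,0],[0,0,0],[0,0,0],[0,0,0],[0,0,0],[0,0,0]])

```text
t: 8.15
tcp_pos: [0.5762, -0.0632, 0.1105]
eef_rot: [3.138, 0.001, 1.616]
force: [1.2, -0.9, 5.4]
gripper_width: 0.003
gripper_force: 2.6
```

Emit:
arm_command(jaw=[1,1,1,1,1,1], travel=[[0,0,0.002],[0,0,0.004],[0,0,0.006],[0,0,0.008],[0,0,0.01],[0,0,0.01]], angular=[[0,0,0],[0,0,0],[0,0,0],[0,0,0],[0,0,0],[0,0,0]])

```text
t: 8.65
tcp_pos: [0.5791, -0.0636, 0.1065]
eef_rot: [3.133, -0.002, 1.616]
force: [-11.0, 2.7, 56.9]
gripper_width: 0.0
gripper_force: 28.6
```

57 N at z 0.1065 is the lever's hard stop. I retract and check.

Emit:
arm_command(jaw=[1,1,1,1,1,1,1,1,1,1,1,1], travel=[[0,0,-0.01],[0,0,-0.03],[0,0,-0.07],[0,0,-0.11],[0,-0.04,-0.13],[0,-0.08,-0.13],[0,-0.12,-0.13],[0,-0.15,-0.13],[-0.04,-0.15,-0.13],[-0.08,-0.15,-0.13],[-0.12,-0.15,-0.13],[-0.16,-0.15,-0.13]], angular=[[0,0,0],[0,0,0],[0,0,0],[0,0,0],[0,0,0],[0,0,0],[0,0,0],[0,0,0],[0,0,0],[0,0,0],[0,0,0],[0,0,0]])

```text
t: 9.65
tcp_pos: [0.4321, -0.2295, 0.2296]
eef_rot: [3.141, -0.002, 1.619]
force: [1.4, 1.0, 0.4]
gripper_width: 0.001
gripper_force: 0.0
```

Run:
```python
from h import *
a=cam("top");b=cam("side")
i1=cv2.resize(a["image"][140:265,245:400],(500,403),interpolation=3)
i2=cv2.resize(b["image"][195:365,190:340],(300,340),interpolation=3)
i2=cv2.copyMakeBorder(i2,0,63,0,0,0)
cv2.imwrite("pics/c4.png",np.hstack([i1,i2])[:,:,::-1])
o=arm.get_obs(); print(o["tcp_pos"],o["force"])
for z in(.110,.118): print(z,proj(a,[[*(P-.111*yf),z]])*1,proj(b,[[*(P-.111*yf),z]]))
```

```text
[ 0.43045712 -0.23636015  0.23028087] [ 0.16685912  0.05147844 -0.00372493]
0.11 [[370.71489022 200.48271918]] [[282.05793085 213.16145702]]
0.118 [[370.85649708 199.90465204]] [[281.91850348 210.21700128]]
```

View pics/c4.png

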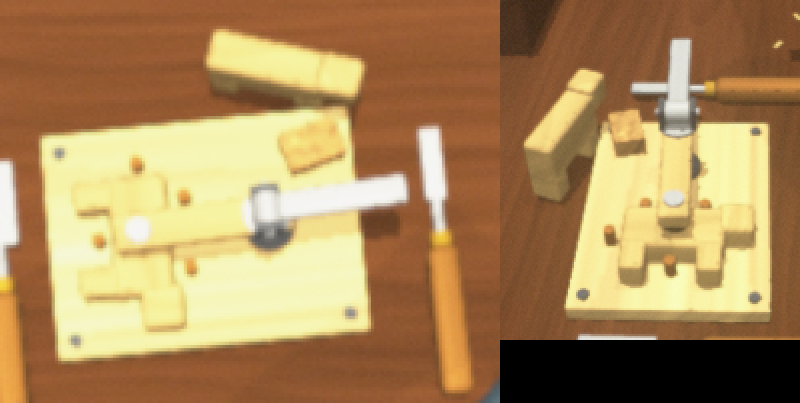

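The lever end is at side-view row 214.5, against a predicted 213 when fully down. The strap lies over the blank, and the blank, cork block, animal and gouges are in place. The arm is clear, so I hand in.

```bash
python3 -c "
from rig import arm
print(arm.hand_in())"
```

```text
the job is handed in; nothing more can be done
None
```

I pushed the strap to its hard stop over the blank, then pressed the cam lever down to its stop. In the last picture the blank and everything near the fixture looked unmoved, and I handed the job in with the arm clear at about 10 s (no verdict shown).

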